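# Fit a worm-drive hose clamp to a spare strainer's barbed stub and nip it up

## Task

Get the spare strainer ready for the shelf with its hose clamp kept on it: take the small worm-drive clamp from its slotted stand, slide its band over the barb of the stub that points out over the mounting board until it sits square against the collar, then turn its key clockwise until the band is snug on the stub, and let go. Do not ram the collar or overtighten the band, and leave the other things on the bench where they are.

Things in the scene. Friction and masses are not known exactly. Their poses are not given: they have to be found in the camera images.
- clamp: worm-drive hose clamp, 100 g: steel ring band 12 mm wide, screw housing on one side, black key on the screw; stands on edge in the stand, key up. Origin: centre of the ring as opened; x = the ring's axis, y to the housing, z along the screw up to the key. Bore 42.5 to 45 mm slack (varies), outside radius 24 mm: 1 to 2 mm to spare round the barb. Either side may face the collar
- housing (a point): middle of the clamp's screw housing, on the screw's axis, 31 mm along the clamp's y from the ring's centre; same axes. Housing 12 mm wide (x), 13 mm (y), z = -12 to 12 mm; below it the screw's nose (10 mm thick) reaches to z = -24 mm, level with the ring's underside. Turning the key drags the slack ring clockwise round the screw, along the clamp's -x
- key (a joint): turn of key and screw, rad; + = clockwise from above = tighter. Coarse worm: 1 rad draws the far half of the band 2 mm in. Starts at 0 to 0.3; the band is slack below 2.0 and comes snug somewhere from 2.7 to 4.0, hidden. Its pull on the key is then 0.05 to 0.20 N m (aim for 0.13; 0.24 is overtight). Self-locking: 0.08 N m drag adds while turning; paused, the key may read 0.08 less than the pull
- key_grip (a point): middle of the key's flat wing, on the screw's axis, 47 mm above the housing's middle. Black wing 30 mm long (this point's x), 8 mm thick (y), 26 mm tall (z, up the screw), on a thin stem. At joint 0 its x is the clamp's x. Fingertips 18 mm or less below this point clear band and housing, also when open and turning about the screw
- band: the far half of the clamp's band, that the screw draws to the housing. Origin: the ring's centre at joint 0, moving with the half; axes as the clamp's
- band_far (a point): inside of the band at its far side, 22 mm from the ring's centre when slack at 0. This is the half of the band that moves: once it touches the neck, more turning pulls the housing's side up to the neck too, so a hand on the key must give way sideways by up to 3 mm; let go of, the clamp finds its own place
- stub: barbed inlet stub of the strainer, bronze, level, axis 44 mm above the bench, fixed. Origin: on its axis in the collar's face; x outwards along the axis, z up. Neck 38 mm diameter from x = 0 to 22 mm, then a barb of 40.4 mm tapering to 33 mm at the mouth, x = 34.5 mm. With the band (12 mm wide) against the collar the clamp's origin is at x = 6 mm
- collar: bronze collar (union nut), 52 mm in diameter, 8 mm thick, at the inner end of the stub; its outer face is the stop for the band. Same origin and axes as the stub
- stub_mouth (a point): centre of the stub's open end; same axes as the stub
- strainer: bronze raw-water strainer, clear bowl, 104 mm wide at the foot, 128 mm tall, fixed on an 18 mm plywood board, held by a bench clamp with a black knob. Origin: on the bench under its middle; stub along -x, capped outlet along -y. The board reaches 65 mm to either side of the stub, 33 mm past its mouth, 26 mm below its axis: a slack clamp let go of on the neck sinks 2 mm and stands on it, key up
- stand: plywood stand, 60 by 116 mm, fixed, with one slot along its y axis, 19 mm wide and 22 mm deep, whose floor is 12 mm above the bench; the clamp stands in it, ring towards -y, housing towards +y. Origin: on the bench under the ring's centre
- scraper: stainless putty scraper with a black handle, 180 mm, loose; leave it
- insulator: green ceramic insulator, 48 mm wide, 55 mm tall, loose; leave it
- door_knob: black plastic door knob on its rose, 60 mm wide, 58 mm tall, loose; leave it
- wide_clamp: a wider hose clamp without a key (65 mm bore), lying flat, loose; not the one, leave it
- washer_jar: small glass jar, 56 mm wide, 62 mm tall, loose; leave it
- pipe_tee: brass pipe tee, 72 mm long, lying, loose; leave it
There are look-alikes about, which are no part of the job. Leave any green or red look-alike of the clamp alone.

How it is judged:
By the outcome, as a careful person would: the job done as asked, in the order asked, and still so for the second after the job is handed in, with the robot touching nothing.
It also fails if it takes over 72 s, if anything falls off the work surface, if the arm or the gripper's body presses on something with over 40 N, if the wrist force passes 120 N, or if a joint passes its speed limit or range.

## Robot

A 6-joint arm with a two-finger parallel gripper is mounted at the origin on the work surface. World frame = base frame: x ahead of the robot, y to its left, z up, the work surface at z = 0. Lengths are in m, angles in degrees, forces in N, time in s.
With the tool pointing down it reaches from about 0.4 to 0.825 m from the base axis. Payload 7 kg.
Tool frame: the origin (TCP) lies between the finger pads; the fingertips stand 25 mm ahead of it and the grasp point (between the pads) lies 6 mm ahead of it; z points along the fingers, y is the line along which they close (so a half turn about z gives the same grasp; the last joint's range is limited). The gripper opens to 88 mm and grips with 3 to 60 N. Pads are 19 mm wide; open, the fingers measure 130 mm over their backs; the gripper's body (78 mm by 193 mm) begins 47 mm behind the grasp point.
Start: joints at [-53.451, 20.546, 0.682, 0, -70.136, -16.507], TCP at [0.231, -0.634, 0.252] pointing down, gripper open.
Joint ranges: [-176.03, 176.03], [-82.01, 121.73], [-58.28, 71.71], [-173.87, 95.51], [-174.79, -0.11], [-173.66, 173.66]. Speed limits (degrees/s): [136.94, 136.94, 172.46, 180, 180, 180].

## Interface

Orientations are given as [roll, pitch, yaw] about the fixed x, y, z axes, in that order (R = Rz(yaw) Ry(pitch) Rx(roll)).
In Python, from plant import status, optics, job gives the robot as it stands. The module is installed in compiled form; this text tells all that it offers.
- The arm moves only by the shell command python3 -m pendant 'ROWS'. ROWS is a JSON list that holds a single list of rows (three levels of brackets), with 1 to 8 rows, each of 5 numbers: dx, dy, dz in a scale on which 1.0 is 600 mm, then a turn about the tool's z in shares of 90 degrees (1.0 is 90 degrees), then the finger opening in m; each row is the pose to reach, as a shift and turn from the pose commanded when the command began, along the tool's axes at that moment; what a row does not reach only later rows make up. A row lasts 1/8 s, in which the tool goes at most 0.0625 m and 10.7 degrees, less where a joint would pass 70% of its speed; a pose out of reach is approached as far as the arm can. The fingers move at their own pace and stop on an object; the grip force is fixed at half the most. Time passes only in rows, so rows that do not move let the fingers close. It prints the time, the measured TCP pose, the force, the opening and the grip force at its end. A shift or turn number past 1, either way, is cut back to 1. Input that does not fit is refused with a message, and nothing moves.
- status.get_obs(): the state, without advancing time (a new reading comes with each control period).
- optics.snapshot(name): name is "scene" or "side" or "wrist"; returns a dict with "frame" (400x640x3 uint8, red, green, blue), "z_map" (400x640 float32, m along the optical axis (not along the pixel's ray), 0 where there is no reading), "fovy" (degrees; the focal length in pixels is half the picture's height over the tangent of half this angle, whatever the lens; pixels are square), "cx", "cy" (the principal point, pixels), "k1" (the pictures are not rectified: a ray, as slopes to the right and down, at radius r is drawn at 1 + k1 r^2 times it, then the intrinsics apply), "R" (3x3) and "t" (3): a world point X has camera coordinates R X + t; the wrist camera has in their place "T_tool_cam" (4x4, takes a point from camera to tool coordinates, whose origin is the TCP and whose axes are the flange's). Camera axes: x right, y down, z forward; pixel columns grow to the right and rows downward; lengths in m; the calibration is good to about 2 mm. A picture is of the moment at which its call begins: read the wrist's pose just before it.
- job.close_job(): hands the job in; it is judged then, once.
The state is a dict: "clock": time; "joint_pos": joint angles; "qvel": joint speeds; "tau": joint torques, N m; "tool_pos": TCP position; "orientation": TCP orientation; "force": force on the tool from outside, world axes, zero at the start; "moment": the same for the moment, N m; "opening": finger opening in m; "gripper_force": force on a finger pad.
Only numpy, scipy, OpenCV 4.12 (cv2) and the standard library are available. Lean on these libraries where they do the work, as an engineer would, in place of code of your own. Each camera call takes 0.05 s, during which the arm holds its last target. There are 200 camera calls.

## Working session

There is one attempt and no reset: what is moved stays moved. The work goes in short steps, Python scripts to look and compute and a shell command to move; the robot and the scene stay as the last step left them, time stands still between calls to the robot, and variables do not carry over. Pictures are saved under pics/ and viewed, at most 10 in all, crops included, and the job is handed in when it is done.

```bash
mkdir -p pics; cat > h.py <<'E'
import numpy as np, cv2, pickle
from plant import status, optics, job
from scipy.spatial.transform import Rotation as Ro
def snap(n):
    o=status.get_obs(); s=optics.snapshot(n)
    if n=='wrist':
        T=np.eye(4);T[:3,:3]=Ro.from_euler('xyz',o['orientation'],degrees=True).as_matrix();T[:3,3]=o['tool_pos']
        W=T@np.array(s['T_tool_cam']); s['Rc'],s['c']=W[:3,:3],W[:3,3]
    else:
        R=np.array(s['R']); s['Rc']=R.T; s['c']=-R.T@np.array(s['t'])
    s['f']=200/np.tan(np.radians(s['fovy'])/2)
    return s
def slopes(s,uv):
    d=(np.atleast_2d(uv).astype(float)-[s['cx'],s['cy']])/s['f']; x=d.copy()
    for _ in range(20): x=d/(1+s['k1']*(x**2).sum(1,keepdims=True))
    return x
def ray(s,uv):
    x=slopes(s,uv); return np.c_[x,np.ones(len(x))]@s['Rc'].T   # unit optical depth
def plane(s,uv,z):
    r=ray(s,uv); return s['c']+r*((z-s['c'][2])/r[:,2:])
def pts(s,uv):
    uv=np.atleast_2d(uv).astype(int); return s['c']+ray(s,uv)*s['z_map'][uv[:,1],uv[:,0]][:,None]
def proj(s,X):
    p=(np.atleast_2d(X)-s['c'])@s['Rc']; x=p[:,:2]/p[:,2:]; x=x*(1+s['k1']*(x**2).sum(1,keepdims=True)); return x*s['f']+[s['cx'],s['cy']]
def cloud(s):
    v,u=np.mgrid[:400,:640]; return pts(s,np.c_[u.ravel(),v.ravel()]).reshape(400,640,3)
def two(s1,a,s2,b):
    r1,r2=ray(s1,a)[0],ray(s2,b)[0]; k=np.linalg.lstsq(np.c_[r1,-r2],s2['c']-s1['c'],rcond=None)[0]
    p,q=s1['c']+k[0]*r1,s2['c']+k[1]*r2; return (p+q)/2,np.linalg.norm(p-q)
def save(s,n,box=None,k=1):
    im=s['frame'][:,:,::-1]
    if box: im=im[box[1]:box[3],box[0]:box[2]]
    cv2.imwrite('pics/'+n,cv2.resize(im,None,fx=k,fy=k,interpolation=cv2.INTER_CUBIC))
E
python3 - <<'E'
from h import *
a=snap('scene');b=snap('side')
for n,s in(('scene',a),('side',b)):
    pickle.dump(s,open(n+'0.pkl','wb'));save(s,n+'0.png');print(n,s['c'],s['Rc'][:,2],s['f'])
print(status.get_obs())
E
```

```text
scene [1.26874469 0.77571463 0.88153979] [-0.56533033 -0.59339714 -0.5729585 ] 454.04448416244253
side [ 0.3645497  -1.22735046  1.23311556] [ 0.08263399  0.72040699 -0.6886112 ] 516.7769412508954
{'clock': 0.1, 'joint_pos': array([-5.34519539e+01,  2.05859698e+01,  6.38567134e-01, -1.66034721e-02,
       -7.01355007e+01, -1.65086623e+01]), 'qvel': array([ 0.06098505, -0.2110623 ,  0.17575535, -0.02377217,  0.08190167,
       -0.00159288]), 'tau': array([-1.37610648e-03, -5.84162450e+01,  2.93753779e+01,  7.01560378e+00,
        1.02209425e-02, -5.74838327e-05]), 'tool_pos': array([ 0.23115285, -0.63376042,  0.25073181]), 'orientation': array([ 1.79916078e+02, -8.59406038e-03, -1.59966263e+02]), 'force': array([-0.31661564, -0.54433506, -0.78377538]), 'moment': array([-0.00315722, -0.01934109, -0.0055412 ]), 'gripper_force': 0.0, 'opening': 0.08761445825057206}
```

View pics/scene0.png

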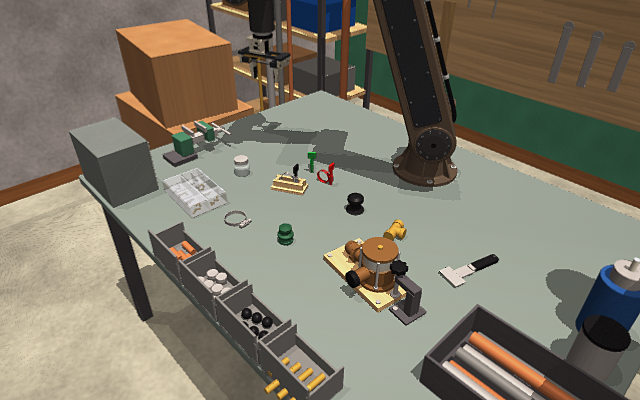

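View pics/side0.png

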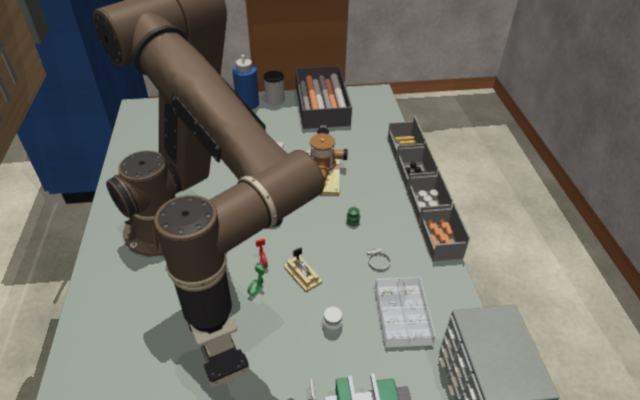

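Candidates in the scene view: a steel clamp with a black key in the plywood stand at (296,168), a red look-alike at (326,175), a green one at (311,157) and a flat, keyless wide clamp at (237,219). The steel one in the stand fits the description. The strainer is at (380,260). Its stub should be the one at (353,248), and the dark-capped outlet is at (357,279).

```bash
python3 - <<'E'
from h import *
a=pickle.load(open('scene0.pkl','rb'));b=pickle.load(open('side0.pkl','rb'))
A=cv2.resize(a['frame'][140:320,265:425,::-1],None,fx=3,fy=3,interpolation=cv2.INTER_CUBIC)
B=cv2.resize(b['frame'][120:300,250:350,::-1],None,fx=3,fy=3,interpolation=cv2.INTER_CUBIC)
cv2.imwrite('pics/crop1.png',np.hstack([A,B]))
for s,ps in((a,[(296,168),(290,183),(353,248),(380,245),(357,279),(333,262)]),(b,[(297,253),(303,272),(322,142)])):
    print(pts(s,ps).round(3))
print(two(a,(296,167),b,(297,252)))
E
```

```text
[[ 0.439 -0.214  0.091]
 [ 0.46  -0.223  0.036]
 [ 0.571  0.171  0.068]
 [ 0.566  0.256  0.13 ]
 [ 0.654  0.263  0.077]
 [ 0.61   0.137  0.018]]
[[ 0.432 -0.229  0.082]
 [ 0.448 -0.245  0.012]
 [ 0.566  0.247  0.121]]
(array([ 0.43084012, -0.22643804,  0.08483298]), np.float64(0.004107619467046432))
```

View pics/crop1.png

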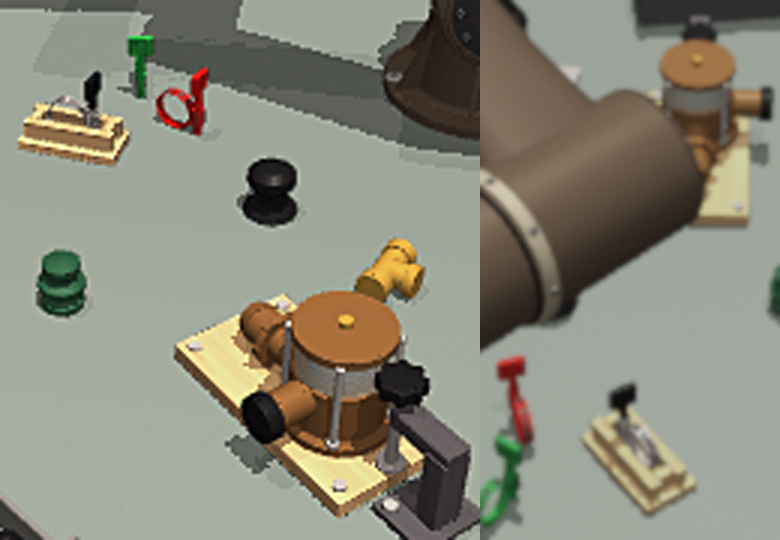

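The crop confirms it: the steel clamp with the black key stands in the plywood stand, the red and green copies are loose, and the stub lies over the long end of the board. I'll move the wrist camera over the stand next.

Careful with the scale: shifts go in shares of 600 mm and turns go in shares of 90 degrees. That gives: -0.34 m / 0.6 = -0.5667, -0.05 m / 0.6 = -0.0833.

```bash
python3 -m pendant '[[[-0.5667, 0.4833, -0.0833, 0, 0.088], [-0.5667, 0.4833, -0.0833, 0, 0.088], [-0.5667, 0.4833, -0.0833, 0, 0.088], [-0.5667, 0.4833, -0.0833, 0, 0.088], [-0.5667, 0.4833, -0.0833, 0, 0.088], [-0.5667, 0.4833, -0.0833, 0, 0.088], [-0.5667, 0.4833, -0.0833, 0, 0.088], [-0.5667, 0.4833, -0.0833, 0, 0.088]]]'; python3 - <<'E'
from h import *
o=status.get_obs();print(o['tool_pos'],o['orientation'],o['joint_pos'])
s=snap('wrist');print(np.array(s['T_tool_cam']).round(4),s['f']);pickle.dump(s,open('w1.pkl','wb'));save(s,'w1.png')
for n in('scene','side'): pickle.dump(snap(n),open(n+'1.pkl','wb'))
E
```

```text
clock: 1.1
tool_pos: [0.4528, -0.2423, 0.3019]
orientation: [-180.0, 0.0, -159.7]
force: [0.1, -0.5, 0.1]
opening: 0.0878
gripper_force: 0.0
[ 0.45275293 -0.24233736  0.30194009] [-1.79993513e+02  4.84476706e-02 -1.59732434e+02] [-6.23853379e+00  3.38984195e+00 -1.47470735e+01 -1.66481535e-02
 -7.18168350e+01 -6.34887145e+01]
[[-6.000e-04 -9.694e-01 -2.454e-01  6.440e-02]
 [ 1.000e+00 -5.000e-04 -6.000e-04 -6.000e-04]
 [ 4.000e-04 -2.454e-01  9.694e-01 -1.336e-01]
 [ 0.000e+00  0.000e+00  0.000e+00  1.000e+00]] 331.06782347085914
```

View pics/w1.png

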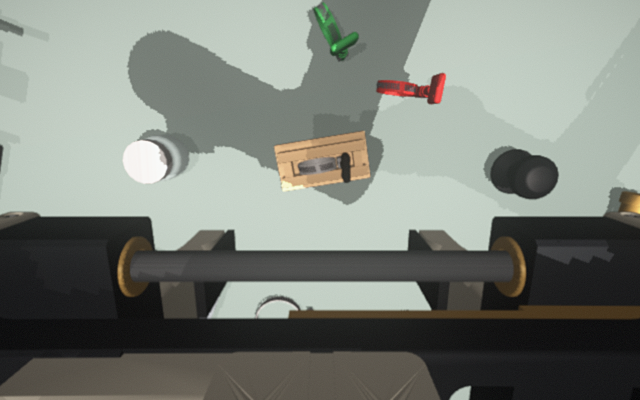

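The wrist view shows the stand at (323,161) with the ring at (318,164) and the black key at (347,167). Red and green stand apart. Next I'll measure the stand and the key.

```bash
cat > m.py <<'E'
from h import *
def stand(s):
    C=cloud(s); hsv=cv2.cvtColor(s['frame'],cv2.COLOR_RGB2HSV)
    roi=(np.hypot(C[...,0]-.45,C[...,1]+.235)<.11)
    w=roi&(hsv[...,0]>8)&(hsv[...,0]<28)&(hsv[...,1]>60)&(C[...,2]>.028)&(C[...,2]<.042)
    P=C[w]; r=cv2.minAreaRect((P[:,:2]*1000).astype(np.float32)); print('stand top',len(P),'z',np.median(P[:,2]).round(4),r)
    k=roi&(hsv[...,2]<60)&(C[...,2]>.055)&(C[...,2]<.12)
    K=C[k]; 
    if len(K): r=cv2.minAreaRect((K[:,:2]*1000).astype(np.float32)); print('key',len(K),'z',np.percentile(K[:,2],[5,50,95]).round(4),'mean',K.mean(0).round(4),r, 'px',np.argwhere(k).mean(0)[::-1])
    g=roi&(hsv[...,1]<60)&(hsv[...,2]>50)&(C[...,2]>.038)&(C[...,2]<.08)
    G=C[g]
    if len(G): print('ring/housing',len(G),np.percentile(G[:,2],[5,50,98]).round(4),cv2.minAreaRect((G[:,:2]*1000).astype(np.float32)))
    return w,k,g
if __name__=='__main__':
    for n in('w1','scene1','side1'):
        print(n);stand(pickle.load(open(n+'.pkl','rb')))
E
python3 m.py; python3 - <<'E'
from h import *
# strainer cloud from scene/side
for n in('scene1','side1'):
    s=pickle.load(open(n+'.pkl','rb'));C=cloud(s);hsv=cv2.cvtColor(s['frame'],cv2.COLOR_RGB2HSV)
    roi=(np.abs(C[...,0]-.57)<.15)&(np.abs(C[...,1]-.22)<.17)
    top=C[roi&(C[...,2]>.115)&(hsv[...,1]>90)]; print(n,'lid',len(top),cv2.minEnclosingCircle((top[:,:2]*1000).astype(np.float32)),np.median(top[:,2]))
    bd=C[roi&(abs(C[...,2]-.018)<.004)&(hsv[...,0]>15)&(hsv[...,0]<28)&(hsv[...,1]>60)];print('board',len(bd),np.median(bd[:,2]),cv2.minAreaRect((bd[:,:2]*1000).astype(np.float32)))
E
```

```text
w1
stand top 1886 z 0.0343 ((446.3795166015625, -243.7560577392578), (43.290496826171875, 105.95216369628906), 29.477880477905273)
key 197 z [0.0843 0.0957 0.0971] mean [ 0.4333 -0.224   0.0939] ((433.8331298828125, -223.44390869140625), (28.352275848388672, 7.241436958312988), 22.593791961669922) px [345.09137056 166.81218274]
ring/housing 430 [0.0463 0.0568 0.0615] ((448.25677490234375, -247.012451171875), (12.504439353942871, 50.86758041381836), 29.493865966796875)
scene1
stand top 194 z 0.0333 ((447.8199768066406, -241.04159545898438), (51.19766616821289, 107.88212585449219), 31.835372924804688)
key 52 z [0.0605 0.0824 0.0969] mean [ 0.4393 -0.2187  0.0817] ((438.3516540527344, -236.19921875), (29.30575180053711, 48.16522216796875), 5.436474323272705) px [295.05769231 169.82692308]
ring/housing 58 [0.0387 0.0532 0.0746] ((449.78204345703125, -239.347412109375), (28.292339324951172, 59.51377868652344), 33.45439529418945)
side1
stand top 220 z 0.0323 ((444.0134582519531, -249.09255981445312), (44.982112884521484, 108.13063049316406), 30.237367630004883)
key 54 z [0.0615 0.0855 0.0944] mean [ 0.4337 -0.2281  0.0826] ((433.1613464355469, -227.54345703125), (25.3027400970459, 10.64330005645752), 19.303569793701172) px [297.40740741 252.5       ]
ring/housing 75 [0.0393 0.0525 0.0769] ((447.01922607421875, -246.95266723632812), (26.280250549316406, 57.20682144165039), 37.36631774902344)
scene1 lid 762 ((567.4971923828125, 276.962158203125), 65.038818359375) 0.12240396953052907
board 642 0.018592314307261548 ((566.9138793945312, 220.71810913085938), (237.88919067382812, 127.12439727783203), 79.55775451660156)
side1 lid 155 ((574.3172607421875, 255.65603637695312), 49.17387390136719) 0.1199487342755492
board 180 0.01660126731778311 ((585.1589965820312, 181.69314575195312), (177.51637268066406, 64.25609588623047), 81.52289581298828)
```

In the tool's units: 0.031 m / 0.6 = 0.0517, 0.023 m / 0.6 = 0.0383, -85 degrees / 90 = -0.9444.

```bash
python3 -m pendant '[[[0.0517, 0.0383, 0, -0.9444, 0.088], [0.0517, 0.0383, 0, -0.9444, 0.088], [0.0517, 0.0383, 0, -0.9444, 0.088], [0.0517, 0.0383, 0, -0.9444, 0.088], [0.0517, 0.0383, 0, -0.9444, 0.088], [0.0517, 0.0383, 0, -0.9444, 0.088], [0.0517, 0.0383, 0, -0.9444, 0.088], [0.0517, 0.0383, 0, -0.9444, 0.088]]]'
python3 -m pendant '[[[0, 0, 0, -0.9444, 0.088], [0, 0, 0, -0.9444, 0.088], [0, 0, 0, -0.9444, 0.088], [0, 0, 0, -0.9444, 0.088], [0, 0, 0, -0.9444, 0.088], [0, 0, 0, -0.9444, 0.088], [0, 0, 0, -0.9444, 0.088], [0, 0, 0, -0.9444, 0.088]]]'
python3 -m pendant '[[[0, 0, 0, -0.1111, 0.088], [0, 0, 0, -0.1333, 0.088], [0, 0, 0, -0.1333, 0.088]]]'; python3 - <<'E'
from m import *
o=status.get_obs();print(o['tool_pos'],o['orientation'],o['joint_pos'])
s=snap('wrist');pickle.dump(s,open('w2.pkl','wb'))
w,k,g=stand(s)
s1=pickle.load(open('w1.pkl','rb'))
import sys,io
w1,k1,g1=stand(s1)
# two-view heights: key top (pixels within 4mm of the top), stand-top by rect centre
for a,b,n in((k1,k,'key'),(w1,w,'stand'),(g1,g,'ring')):
    def c(s,m):
        z=cloud(s)[...,2]; m=m&(z>np.percentile(z[m],90)-.006); r=cv2.minAreaRect(np.argwhere(m)[:,::-1].astype(np.float32)); return r[0]
    print(n,c(s1,a),c(s,b),two(s1,c(s1,a),s,c(s,b)))
E
```

```text
clock: 2.25
tool_pos: [0.4133, -0.2356, 0.3011]
orientation: [179.9, 0.0, -74.8]
force: [-0.2, -0.9, 0.7]
opening: 0.0875
gripper_force: 0.0
clock: 3.25
tool_pos: [0.4133, -0.2356, 0.3011]
orientation: [-180.0, 0.1, 10.2]
force: [0.3, -0.3, -0.7]
opening: 0.0878
gripper_force: 0.0
clock: 3.62
tool_pos: [0.4138, -0.2349, 0.3014]
orientation: [-180.0, 0.0, 21.8]
force: [-0.6, 0.6, -0.5]
opening: 0.0873
gripper_force: 0.0
[ 0.41381023 -0.23489146  0.3013533 ] [-1.79987689e+02  2.40024209e-02  2.17985812e+01] [-5.80914991e+00 -4.17880315e-01 -1.87730239e+01  2.24889126e-04
 -7.16718312e+01  1.17607658e+02]
stand top 1020 z 0.0343 ((447.0888671875, -244.093994140625), (43.02715301513672, 105.9466781616211), 29.36467742919922)
key 151 z [0.0944 0.0959 0.0972] mean [ 0.4344 -0.2224  0.0959] ((435.044921875, -222.4923858642578), (28.09459686279297, 6.225594997406006), 21.466670989990234) px [316.7218543  158.26490066]
ring/housing 437 [0.0465 0.0572 0.0631] ((446.3598327636719, -242.9906768798828), (12.188416481018066, 59.957847595214844), 29.356582641601562)
stand top 1886 z 0.0343 ((446.37
[... 191 characters left out ...]
869140625), (28.352275848388672, 7.241436958312988), 22.593791961669922) px [345.09137056 166.81218274]
ring/housing 430 [0.0463 0.0568 0.0615] ((448.25677490234375, -247.012451171875), (12.504439353942871, 50.86758041381836), 29.493865966796875)
key (345.5, 167.5) (317.0, 157.5) (array([ 0.43442382, -0.22265249,  0.08860713]), np.float64(2.4095116539073516e-05))
stand (322.7386474609375, 163.25184631347656) (338.341796875, 148.3397674560547) (array([ 0.44685492, -0.24416142,  0.02876581]), np.float64(0.0013993638337355928))
ring (321.8619384765625, 166.76210021972656) (336.32354736328125, 151.20590209960938) (array([ 0.44617618, -0.24307842,  0.05557462]), np.float64(0.0034399340067280517))
```

In the tool's units: 0.211 m / 0.6 = 0.3517, 0.205 m / 0.6 = 0.3417.

```bash
python3 -m pendant '[[[0.0397, -0.006, 0.0833, 0, 0.05], [0.0397, -0.006, 0.1833, 0, 0.05], [0.0397, -0.006, 0.2667, 0, 0.05], [0.0397, -0.006, 0.3167, 0, 0.05], [0.0397, -0.006, 0.3417, 0, 0.05], [0.0397, -0.006, 0.3517, 0, 0.05], [0.0397, -0.006, 0.3517, 0, 0.05]]]'
python3 -m pendant '[[[0, 0, 0, 0, 0], [0, 0, 0, 0, 0], [0, 0, 0, 0, 0], [0, 0, 0, 0, 0], [0, 0, 0, 0, 0]]]'; python3 - <<'E'
from h import *
o=status.get_obs();print(o)
E
```

```text
clock: 4.55
tool_pos: [0.4351, -0.222, 0.0906]
orientation: [-180.0, 0.0, 22.0]
force: [0.2, -0.2, -0.4]
opening: 0.0495
gripper_force: 0.0
clock: 5.18
tool_pos: [0.4352, -0.2219, 0.0907]
orientation: [180.0, -0.0, 22.0]
force: [-1.2, -0.0, 0.5]
opening: 0.0079
gripper_force: 30.0
{'clock': 5.175, 'joint_pos': array([-3.89829529e+00,  1.29986558e+01, -3.44009735e+01,  7.51571267e-03,
       -4.25803544e+01,  1.15939312e+02]), 'qvel': array([-0.063173  ,  0.11321607,  0.23977424,  0.19063315,  0.18497169,
        0.03466957]), 'tau': array([ 3.02060125e-01, -3.90109313e+01,  2.04770815e+01,  4.46080193e+00,
       -1.20615335e-01, -1.36288261e-03]), 'tool_pos': array([ 0.43517934, -0.22193075,  0.09070768]), 'orientation': array([ 1.79986670e+02, -1.57743786e-02,  2.20465520e+01]), 'force': array([-1.24229615, -0.04984401,  0.54787905]), 'moment': array([-0.46546182,  0.08962878, -0.01822328]), 'gripper_force': 29.999371245503426, 'opening': 0.00785059805733049}
```

In the tool's units: -0.21 m / 0.6 = -0.35, -0.17 m / 0.6 = -0.2833.

```bash
python3 -m pendant '[[[0, 0, -0.0083, 0, 0], [0, 0, -0.025, 0, 0], [0, 0, -0.05, 0, 0], [0, 0, -0.1, 0, 0], [0, 0, -0.1833, 0, 0], [0, 0, -0.2833, 0, 0], [0, 0, -0.35, 0, 0], [0, 0, -0.35, 0, 0]]]'; python3 - <<'E'
from h import *
o=status.get_obs();print(o['moment'],o['gripper_force'],o['opening'])
y=np.radians(o['orientation'][2]);d=np.array([.57,.24])-o['tool_pos'][:2]
print('shift tool',d@[np.cos(y),np.sin(y)],d@[np.sin(y),-np.cos(y)])
s=snap('scene');save(s,'lift.png',(230,60,430,210),3);pickle.dump(s,open('lift.pkl','wb'))
E
```

```text
clock: 6.18
tool_pos: [0.4363, -0.2223, 0.3048]
orientation: [179.8, -0.4, 22.1]
force: [-0.2, -0.2, -3.1]
opening: 0.0078
gripper_force: 30.0
[-0.11012598  0.13323886  0.014419  ] 29.999353364109993 0.007819344870378064
shift tool 0.2974889311181471 -0.3782451516312469
```

View pics/lift.png

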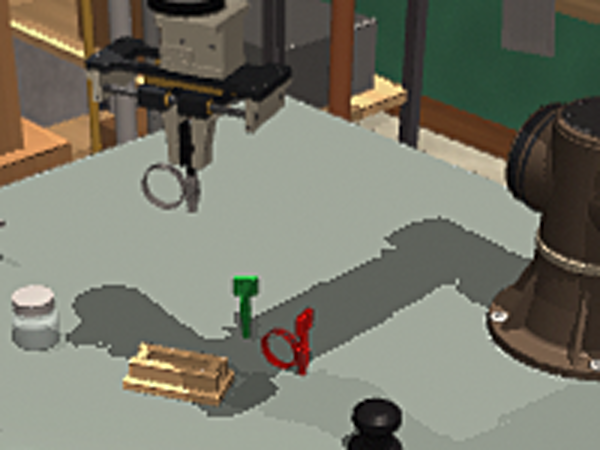

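The clamp hangs upright from the key, with the ring at crop (165,187), and the stand is empty. Next I'll carry it over the strainer and turn it so its x axis will point outwards. That way the drag from the key pushes the ring towards the collar.

In the tool's units: -0.378 m / 0.6 = -0.63, 0.297 m / 0.6 = 0.495, 80 degrees / 90 = 0.8889.

```bash
python3 -m pendant '[[[0.495, -0.63, -0.0167, 0.8889, 0], [0.495, -0.63, -0.0167, 0.8889, 0], [0.495, -0.63, -0.0167, 0.8889, 0], [0.495, -0.63, -0.0167, 0.8889, 0], [0.495, -0.63, -0.0167, 0.8889, 0], [0.495, -0.63, -0.0167, 0.8889, 0], [0.495, -0.63, -0.0167, 0.8889, 0], [0.495, -0.63, -0.0167, 0.8889, 0]]]'
python3 -m pendant '[[[0, 0, 0, 0.1111, 0], [0, 0, 0, 0.2222, 0], [0, 0, 0, 0.3333, 0], [0, 0, 0, 0.4444, 0], [0, 0, 0, 0.5556, 0], [0, 0, 0, 0.5556, 0], [0, 0, 0, 0.5556, 0]]]'; python3 - <<'E'
from h import *
o=status.get_obs();print(o['tool_pos'],o['orientation'],o['joint_pos'])
s=snap('wrist');save(s,'w3.png');pickle.dump(s,open('w3.pkl','wb'))
E
```

```text
clock: 7.22
tool_pos: [0.564, 0.2273, 0.309]
orientation: [179.9, -0.0, -58.3]
force: [1.6, -1.1, -0.9]
opening: 0.008
gripper_force: 30.0
clock: 8.1
tool_pos: [0.5641, 0.2254, 0.3095]
orientation: [180.0, -0.1, -107.7]
force: [0.9, -0.8, -1.0]
opening: 0.0081
gripper_force: 30.0
[0.56414942 0.2254467  0.30951652] [ 1.79951606e+02 -5.84645286e-02 -1.07739771e+02] [ 4.01800591e+01  1.24914490e+01 -2.96711292e+00 -1.03238869e-02
 -7.46166782e+01 -5.79171095e+01]
```

View pics/w3.png

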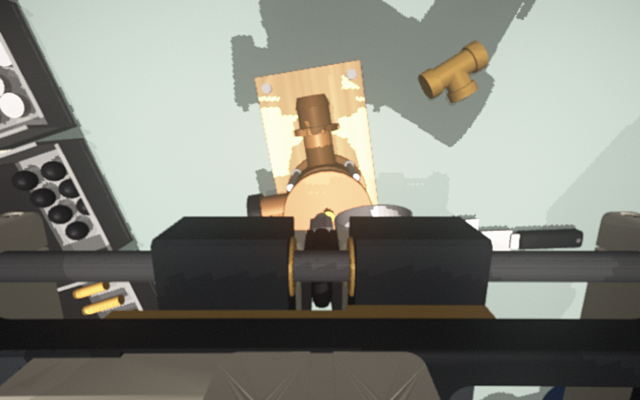

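The wrist view shows the stub with its mouth at about (311,96) and the collar at (317,128), over the long end of the board. The outlet is on the left at (265,205), and the held ring at (375,212). Now the stub's axis and heights.

```bash
cat > st.py <<'E'
from h import *
def stub(s):
    C=cloud(s); hsv=cv2.cvtColor(s['frame'],cv2.COLOR_RGB2HSV)
    roi=(np.abs(C[...,0]-.565)<.12)&(np.abs(C[...,1]-.17)<.14)
    b=roi&(abs(C[...,2]-.018)<.006)&(hsv[...,0]>8)&(hsv[...,0]<30)&(hsv[...,1]>50)
    P=C[b];r=cv2.minAreaRect((P[:,:2]*1000).astype(np.float32));print('board z',np.median(P[:,2]).round(4),r,cv2.boxPoints(r).round(1).tolist())
    m=roi&(C[...,2]>.047)&(C[...,2]<.075)&(C[...,1]<.2)
    lab=cv2.connectedComponents(m.astype(np.uint8))[1]; L=lab[112,312]
    m=lab==L; P=C[m]; print('stub pts',len(P))
    return m,P
def fit(P,ang):
    # profile along the outward axis
    u=np.array([np.cos(np.radians(ang)),np.sin(np.radians(ang))]); v=np.array([-u[1],u[0]])
    a=P[:,:2]@u; c=P[:,:2]@v
    for lo in np.arange(a.min(),a.max(),.004):
        k=(a>=lo)&(a<lo+.004); 
        if k.sum()>3: print('a %.4f n%4d  c %.4f..%.4f mid %.4f ztop %.4f'%(lo+.002,k.sum(),c[k].min(),c[k].max(),(c[k].min()+c[k].max())/2,np.percentile(P[k,2],95)))
if __name__=='__main__':
    s=pickle.load(open('w3.pkl','rb')); m,P=stub(s); print(np.argwhere(m).min(0),np.argwhere(m).max(0)); fit(P,-99.6)
E
python3 st.py
```

```text
board z 0.0184 ((559.0081787109375, 194.6973876953125), (181.1763458251953, 130.1095733642578), 81.24383544921875) [[480.8999938964844, 115.0999984741211], [609.5, 95.30000305175781], [637.0999755859375, 274.29998779296875], [508.5, 294.1000061035156]]
stub pts 1846
[ 94 292] [154 340]
a -0.2911 n  40  c 0.5129..0.5349 mid 0.5239 ztop 0.0622
a -0.2871 n  93  c 0.5028..0.5352 mid 0.5190 ztop 0.0618
a -0.2831 n 100  c 0.5023..0.5356 mid 0.5189 ztop 0.0622
a -0.2791 n  99  c 0.5029..0.5353 mid 0.5191 ztop 0.0619
a -0.2751 n  98  c 0.5024..0.5356 mid 0.5190 ztop 0.0617
a -0.2711 n 115  c 0.4924..0.5467 mid 0.5195 ztop 0.0702
a -0.2671 n 173  c 0.4910..0.5473 mid 0.5192 ztop 0.0710
a -0.2631 n 168  c 0.4914..0.5471 mid 0.5193 ztop 0.0705
a -0.2591 n 115  c 0.5005..0.5379 mid 0.5192 ztop 0.0638
a -0.2551 n 119  c 0.5007..0.5375 mid 0.5191 ztop 0.0637
a -0.2511 n 118  c 0.5013..0.5380 mid 0.5197 ztop 0.0639
a -0.2471 n 118  c 0.5008..0.5372 mid 0.5190 ztop 0.0640
a -0.2431 n 118  c 0.5014..0.5380 mid 0.5197 ztop 0.0638
a -0.2391 n 122  c 0.5010..0.5382 mid 0.5196 ztop 0.0645
a -0.2351 n 119  c 0.5016..0.5376 mid 0.5196 ztop 0.0636
a -0.2311 n 106  c 0.5024..0.5356 mid 0.5190 ztop 0.0623
a -0.2271 n  25  c 0.5043..0.5352 mid 0.5197 ztop 0.0610
```

The axis heading is about -99.3°, with the collar face at about (.5556,.1712) and its top at z .0705 (44+26 ✓). The barb top is at .064 ✓ and the face-to-mouth length is 34 mm ✓. One lower, shifted view will check this and give the heights by parallax.

In the tool's units: 0.06 m / 0.6 = 0.1, 0.04 m / 0.6 = 0.0667.

```bash
python3 -m pendant '[[[0, 0.05, 0.05, 0, 0], [0, 0.0667, 0.1, 0, 0], [0, 0.0667, 0.1, 0, 0], [0, 0.0667, 0.1, 0, 0]]]'; python3 - <<'E'
from st import *
import st
s=snap('wrist');pickle.dump(s,open('w4.pkl','wb'));s3=pickle.load(open('w3.pkl','rb'))
print(status.get_obs()['tool_pos'])
F=proj(s,[[.5528,.1542,.06]])[0].astype(int);print(F)
def mask(s,seed):
    C=cloud(s);m=(abs(C[...,0]-.565)<.08)&(C[...,2]>.047)&(C[...,2]<.075)&(C[...,1]<.2)
    lab=cv2.connectedComponents(m.astype(np.uint8))[1];return C[lab==lab[seed[1],seed[0]]]
P=mask(s,F);print(len(P));fit(P,-99.35)
# parallax: collar's widest rim points / barb side edges in both views
def edges(s,seed):
    C=cloud(s);m=(abs(C[...,0]-.565)<.08)&(C[...,2]>.066)&(C[...,2]<.075)&(C[...,1]<.2)&(C[...,1]>.15)
    lab=cv2.connectedComponents(m.astype(np.uint8))[1];q=np.argwhere(m)[:,::-1].astype(np.float32)
    return q.mean(0),len(q)
a,b=edges(s3,None),edges(s,None);print('collar top',a,b,two(s3,a[0],s,b[0]))
E
```

```text
clock: 8.65
tool_pos: [0.5273, 0.2382, 0.2515]
orientation: [-179.9, 0.0, -107.9]
force: [0.3, -0.5, 0.1]
opening: 0.0081
gripper_force: 30.0
[0.527487   0.2382347  0.25173016]
[270 107]
2554
a -0.2881 n  68  c 0.5083..0.5362 mid 0.5223 ztop 0.0617
a -0.2841 n 133  c 0.5034..0.5362 mid 0.5198 ztop 0.0619
a -0.2801 n 136  c 0.5031..0.5357 mid 0.5194 ztop 0.0619
a -0.2761 n 138  c 0.5034..0.5368 mid 0.5201 ztop 0.0618
a -0.2721 n 140  c 0.5034..0.5363 mid 0.5198 ztop 0.0617
a -0.2681 n 174  c 0.4926..0.5483 mid 0.5204 ztop 0.0706
a -0.2641 n 242  c 0.4921..0.5481 mid 0.5201 ztop 0.0710
a -0.2601 n 205  c 0.4927..0.5481 mid 0.5204 ztop 0.0702
a -0.2561 n 162  c 0.5017..0.5380 mid 0.5198 ztop 0.0640
a -0.2521 n 164  c 0.5016..0.5385 mid 0.5201 ztop 0.0640
a -0.2481 n 166  c 0.5014..0.5383 mid 0.5198 ztop 0.0640
a -0.2441 n 165  c 0.5017..0.5392 mid 0.5204 ztop 0.0640
a -0.2401 n 173  c 0.5019..0.5391 mid 0.5205 ztop 0.0639
a -0.2361 n 170  c 0.5014..0.5384 mid 0.5199 ztop 0.0644
a -0.2321 n 155  c 0.5027..0.5379 mid 0.5203 ztop 0.0632
a -0.2281 n 149  c 0.5034..0.5359 mid 0.5196 ztop 0.0620
a -0.2241 n  14  c 0.5045..0.5355 mid 0.5200 ztop 0.0606
collar top (array([315.63248, 130.08119], dtype=float32), 234) (array([273.43613, 131.58566], dtype=float32), 321) (array([0.55627444, 0.17613722, 0.06803879]), np.float64(3.892760304973589e-05))
```

In the tool's units: 0.145 m / 0.6 = 0.2417, 0.1016 m / 0.6 = 0.1693, -1.1 degrees / 90 = -0.0122.

```bash
python3 -m pendant '[[[0.0667, -0.0583, 0, -0.0122, 0], [0.1333, -0.1133, 0, -0.0122, 0], [0.1693, -0.1418, 0, -0.0122, 0], [0.1693, -0.1418, 0.05, -0.0122, 0], [0.1693, -0.1418, 0.1333, -0.0122, 0], [0.1693, -0.1418, 0.2, -0.0122, 0], [0.1693, -0.1418, 0.2417, -0.0122, 0], [0.1693, -0.1418, 0.2417, -0.0122, 0]]]'; python3 - <<'E'
from h import *
o=status.get_obs();print(o['tool_pos'],o['orientation'],o['force'],o['moment'])
a=snap('side');b=snap('scene');pickle.dump(a,open('s5.pkl','wb'))
A=cv2.resize(a['frame'][110:230,280:370,::-1],None,fx=4.5,fy=4.5,interpolation=cv2.INTER_CUBIC)
B=cv2.resize(b['frame'][200:320,300:390,::-1],None,fx=4.4,fy=4.5,interpolation=cv2.INTER_CUBIC)
cv2.imwrite('pics/pre.png',np.hstack([A,B])[:,:800])
E
```

```text
clock: 9.7
tool_pos: [0.576, 0.1145, 0.1043]
orientation: [179.9, -0.1, -106.9]
force: [-0.7, -0.7, -0.5]
opening: 0.0079
gripper_force: 30.0
[0.57597839 0.11449846 0.10432389] [ 1.79905520e+02 -1.05642972e-01 -1.06867825e+02] [-0.7190197  -0.66141306 -0.53854233] [-0.00019015  0.08300633  0.00235653]
```

View pics/pre.png

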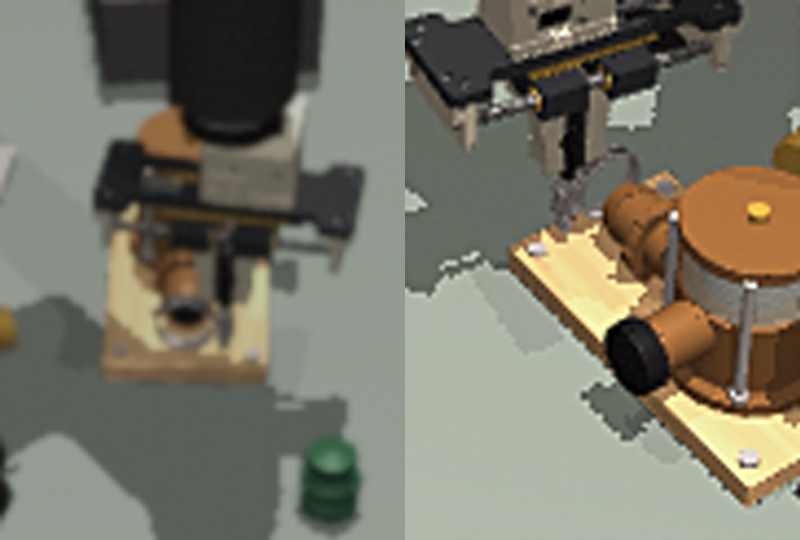

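The side view (left) shows the ring standing in front of the mouth at (185,325). In the scene view (right) it is clear of the stub, over the board. Next I'll centre it and touch down on the board for a height reference.

In the tool's units: 0.005 m / 0.6 = 0.0083, -0.0013 m / 0.6 = -0.0022.

```bash
python3 -m pendant '[[[-0.0022, -0.002, 0.0033, 0, 0], [-0.0022, -0.002, 0.0067, 0, 0], [-0.0022, -0.002, 0.0083, 0, 0], [-0.0022, -0.002, 0.0083, 0, 0]]]'
python3 -m pendant '[[[0, 0, 0.0017, 0, 0], [0, 0, 0.0017, 0, 0]]]'; python3 -m pendant '[[[0, 0, 0.0017, 0, 0], [0, 0, 0.0017, 0, 0]]]';  python3 -c "
from h import *
o=status.get_obs();print(o['tool_pos'],o['force'],o['moment'])"
```

```text
clock: 10.3
tool_pos: [0.5775, 0.1159, 0.1004]
orientation: [-180.0, 0.0, -106.9]
force: [0.4, -0.6, -2.1]
opening: 0.0078
gripper_force: 30.0
clock: 10.55
tool_pos: [0.5774, 0.1159, 0.0992]
orientation: [180.0, -0.0, -106.9]
force: [-0.5, 0.8, -1.0]
opening: 0.0079
gripper_force: 30.0
clock: 10.8
tool_pos: [0.5774, 0.1159, 0.0982]
orientation: [180.0, -0.0, -106.9]
force: [0.0, -0.6, -0.9]
opening: 0.0079
gripper_force: 30.0
[0.57744363 0.11588403 0.09815247] [ 0.00232887 -0.5535964  -0.90038075] [-0.02906134  0.11896989  0.01177134]
```

```bash
for i in 1; do python3 -m pendant '[[[0, 0, 0.0017, 0, 0], [0, 0, 0.0017, 0, 0]]]'; python3 -m pendant '[[[0, 0, 0.0017, 0, 0], [0, 0, 0.0017, 0, 0]]]'; done;  python3 -c "
from h import *
o=status.get_obs();print(o['tool_pos'],o['force'],o['moment'])"
```

```text
clock: 11.05
tool_pos: [0.5775, 0.1159, 0.0972]
orientation: [180.0, -0.0, -106.9]
force: [-0.1, -0.5, -1.1]
opening: 0.0077
gripper_force: 30.0
clock: 11.3
tool_pos: [0.5777, 0.116, 0.0967]
orientation: [-180.0, 0.0, -106.8]
force: [-1.9, -0.2, 4.2]
opening: 0.0077
gripper_force: 30.0
[0.57771627 0.11595959 0.09669506] [-1.88789182 -0.18085041  4.236619  ] [-0.07376327  0.47299698 -0.00547547]
```

In the tool's units: -0.016 m / 0.6 = -0.0267, -0.0025 m / 0.6 = -0.0042.

```bash
python3 -m pendant '[[[0, 0, -0.0042, 0, 0], [0, 0, -0.0042, 0, 0], [-0.0067, 0.0008, -0.0042, 0, 0], [-0.0133, 0.0017, -0.0042, 0, 0], [-0.02, 0.0027, -0.0042, 0, 0], [-0.0267, 0.0035, -0.0042, 0, 0], [-0.0267, 0.0035, -0.0042, 0, 0]]]'
python3 -m pendant '[[[-0.0033, 0.0005, 0, 0, 0], [-0.0067, 0.0008, 0, 0, 0], [-0.01, 0.0013, 0, 0, 0], [-0.01, 0.0013, 0, 0, 0]]]';  python3 -c "
from h import *
o=status.get_obs();print(o['tool_pos'],o['force'],o['moment'])"
```

```text
clock: 12.18
tool_pos: [0.5802, 0.1322, 0.0987]
orientation: [-180.0, 0.0, -106.8]
force: [0.2, -0.3, -2.3]
opening: 0.008
gripper_force: 30.0
clock: 12.68
tool_pos: [0.5812, 0.138, 0.0988]
orientation: [-180.0, 0.0, -106.8]
force: [0.0, -0.3, -0.5]
opening: 0.0077
gripper_force: 30.0
[0.58118313 0.13796477 0.09877502] [ 0.02062847 -0.2741571  -0.48404368] [ 0.02944261  0.09906513 -0.02190186]
```

Careful with the scale: shifts go in shares of 600 mm and turns go in shares of 90 degrees. That gives: -0.009 m / 0.6 = -0.015, -0.006 m / 0.6 = -0.01.

```bash
python3 -m pendant '[[[-0.005, 0.0007, 0, 0, 0], [-0.01, 0.0013, 0, 0, 0], [-0.015, 0.002, 0, 0, 0], [-0.015, 0.002, 0, 0, 0]]]'; python3 -m pendant '[[[-0.005, 0.0007, 0, 0, 0], [-0.01, 0.0013, 0, 0, 0], [-0.015, 0.002, 0, 0, 0], [-0.015, 0.002, 0, 0, 0]]]';  python3 -c "
from h import *
o=status.get_obs();print(o['tool_pos'],o['force'],o['moment'])
s=snap('scene');save(s,'on.png',(310,205,410,285),5);pickle.dump(s,open('on.pkl','wb'))"
```

```text
clock: 13.18
tool_pos: [0.5826, 0.1471, 0.0987]
orientation: [-180.0, 0.0, -106.8]
force: [0.0, 0.1, -1.5]
opening: 0.0081
gripper_force: 30.0
clock: 13.68
tool_pos: [0.5841, 0.156, 0.0987]
orientation: [-180.0, 0.0, -106.8]
force: [-0.1, -0.1, -1.7]
opening: 0.0081
gripper_force: 30.0
[0.58411774 0.15599955 0.09873988] [-0.13998637 -0.13912768 -1.72593045] [ 0.03548366  0.0801971  -0.01572059]
```

View pics/on.png

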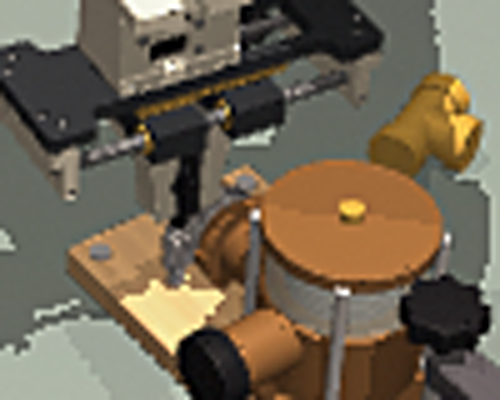

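The band is over the barb: the ring is on the neck at (215,225), with about 3 mm left to the collar. I'll creep in until it touches.

In the tool's units: -0.002 m / 0.6 = -0.0033, -0.001 m / 0.6 = -0.0017.

```bash
python3 -m pendant '[[[-0.0017, 0.0002, 0, 0, 0], [-0.0033, 0.0005, 0, 0, 0], [-0.0033, 0.0005, 0, 0, 0]]]'; python3 -m pendant '[[[-0.0012, 0.0002, 0, 0, 0], [-0.0012, 0.0002, 0, 0, 0]]]'; python3 -m pendant '[[[-0.0012, 0.0002, 0, 0, 0], [-0.0012, 0.0002, 0, 0, 0]]]';  python3 -c "
from h import *
o=status.get_obs();print(o['tool_pos'],o['force'],o['moment'])"
```

```text
clock: 14.1
tool_pos: [0.5844, 0.1578, 0.0988]
orientation: [-180.0, 0.0, -106.9]
force: [0.2, -0.2, -1.4]
opening: 0.0078
gripper_force: 30.0
clock: 14.35
tool_pos: [0.5844, 0.1585, 0.0987]
orientation: [180.0, -0.0, -106.9]
force: [0.0, -0.3, -0.5]
opening: 0.0085
gripper_force: 30.0
clock: 14.6
tool_pos: [0.5845, 0.1592, 0.0987]
orientation: [180.0, -0.0, -106.9]
force: [0.3, -0.2, -0.7]
opening: 0.008
gripper_force: 30.0
[0.58454186 0.15915375 0.09873826] [ 0.28914183 -0.21701361 -0.73845533] [-0.01416762  0.07879692  0.02208744]
```

In the tool's units: -0.0007 m / 0.6 = -0.0012, 0.0001 m / 0.6 = 0.0002.

```bash
python3 -m pendant '[[[-0.0012, 0.0002, 0, 0, 0], [-0.0012, 0.0002, 0, 0, 0]]]'; python3 -m pendant '[[[-0.0012, 0.0002, 0, 0, 0], [-0.0012, 0.0002, 0, 0, 0]]]';  python3 -c "
from h import *
o=status.get_obs();print(o['tool_pos'],o['force'],o['moment'])"
```

```text
clock: 14.85
tool_pos: [0.5846, 0.1596, 0.0987]
orientation: [180.0, -0.0, -106.9]
force: [-0.2, -1.6, -0.6]
opening: 0.0077
gripper_force: 30.0
clock: 15.1
tool_pos: [0.5847, 0.1602, 0.0988]
orientation: [180.0, -0.0, -106.9]
force: [0.7, -3.7, -0.9]
opening: 0.0081
gripper_force: 30.0
[0.5847327  0.16023201 0.09876105] [ 0.65713831 -3.70247396 -0.88136857] [-1.28395818 -0.22834075  0.08311205]
```

It made contact at 3.7 N, square on, with almost no side force. The clockwise turn needs wrist range, so I'll set the clamp down 2 mm onto the board, let go, rise clear, turn the hand 180° back and regrip.

In the tool's units: 0.002 m / 0.6 = 0.0033, 0.001 m / 0.6 = 0.0017.

```bash
python3 -m pendant '[[[0.0005, 0, 0.0017, 0, 0], [0.0005, 0, 0.0033, 0, 0], [0.0005, 0, 0.0033, 0, 0], [0.0005, 0, 0.0033, 0, 0.03], [0.0005, 0, 0.0033, 0, 0.03], [0.0005, 0, 0.0033, 0, 0.03]]]'
python3 -m pendant '[[[0, 0, -0.0167, 0, 0.03], [0, 0, -0.0417, 0, 0.03], [0, 0, -0.075, -0.0556, 0.03], [0, 0, -0.075, -0.1667, 0.03], [0, 0, -0.075, -0.2889, 0.03], [0, 0, -0.075, -0.4, 0.03], [0, 0, -0.075, -0.5111, 0.03], [0, 0, -0.075, -0.6222, 0.03]]]'
python3 -m pendant '[[[0, 0, 0, -0.9444, 0.03], [0, 0, 0, -0.9444, 0.03], [0, 0, 0, -0.9444, 0.03], [0, 0, 0, -0.9444, 0.03], [0, 0, 0, -0.9444, 0.03], [0, 0, 0, -0.9444, 0.03], [0, 0, 0, -0.9444, 0.03], [0, 0, 0, -0.9444, 0.03]]]'
python3 -c "
from h import *
o=status.get_obs();print(o['tool_pos'],o['orientation'],o['joint_pos'],o['force'],o['moment'])
s=snap('scene');save(s,'rel.png',(310,205,410,285),5);pickle.dump(s,open('rel.pkl','wb'))
w=snap('wrist');pickle.dump(w,open('w5.pkl','wb'))"
```

```text
clock: 15.85
tool_pos: [0.5848, 0.1606, 0.0968]
orientation: [-180.0, 0.0, -106.9]
force: [-0.4, -0.4, -0.4]
opening: 0.0284
gripper_force: 0.0
clock: 16.85
tool_pos: [0.5851, 0.1604, 0.1432]
orientation: [-179.9, -0.0, -50.5]
force: [-0.6, -0.9, -0.6]
opening: 0.0299
gripper_force: 0.0
clock: 17.85
tool_pos: [0.5851, 0.1604, 0.1432]
orientation: [180.0, -0.1, 34.5]
force: [0.9, 0.5, 0.4]
opening: 0.0299
gripper_force: 0.0
[0.58505468 0.16044741 0.14315049] [ 1.79990973e+02 -8.68970354e-02  3.44868589e+01] [ 3.37716131e+01  1.92656269e+01 -1.64367580e+01  9.79072765e-03
 -5.42106125e+01  9.07095193e+01] [0.87131797 0.50663104 0.37859074] [-0.09275216  0.10596798  0.01889456]
```

View pics/rel.png

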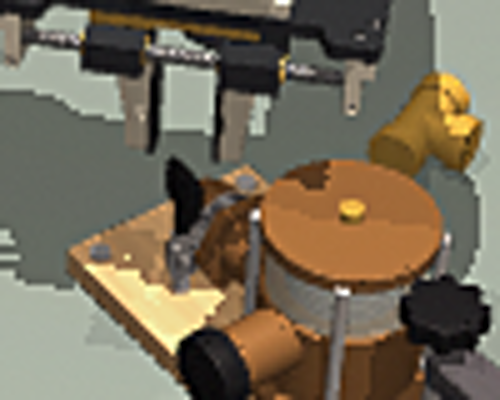

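The released clamp stands on the neck with its key up at (183,195). I'll check where the key is before regripping.

```bash
cat > k.py <<'E'
from h import *
def key(s,c=(.585,.16)):
    C=cloud(s);hsv=cv2.cvtColor(s['frame'],cv2.COLOR_RGB2HSV)
    m=(abs(C[...,0]-c[0])<.025)&(abs(C[...,1]-c[1])<.03)&(C[...,2]>.07)&(C[...,2]<.112)&(hsv[...,2]<70)&(hsv[...,1]<140)
    P=C[m]
    if len(P)<5: print('none');return
    print(len(P),P.mean(0).round(4),P[:,2].min().round(4),P[:,2].max().round(4),cv2.minAreaRect((P[:,:2]*1000).astype(np.float32)))
    for lo in np.arange(.072,.105,.006):
        k=(P[:,2]>=lo)&(P[:,2]<lo+.006)
        if k.sum()>2: print('  z%.3f'%(lo+.003),P[k].mean(0).round(4),k.sum())
if __name__=='__main__':
    for n in('rel','w5'): print(n);key(pickle.load(open(n+'.pkl','rb')))
    print('ref scene at stand');key(pickle.load(open('scene1.pkl','rb')),(.435,-.222))
E
python3 k.py
```

```text
rel
69 [0.59   0.1639 0.0918] 0.0701 0.1048 ((588.01123046875, 162.87294006347656), (33.35660171508789, 10.852215766906738), 70.9307861328125)
  z0.081 [0.5909 0.1667 0.0813] 10
  z0.087 [0.5911 0.1664 0.0877] 15
  z0.093 [0.5905 0.1636 0.0936] 13
  z0.099 [0.5884 0.1603 0.0998] 16
  z0.105 [0.5897 0.164  0.1032] 10
w5
914 [0.5894 0.1634 0.0984] 0.0701 0.1043 ((587.9337768554688, 162.37037658691406), (28.334095001220703, 8.963872909545898), 74.1998062133789)
  z0.075 [0.5915 0.162  0.0749] 11
  z0.081 [0.592  0.165  0.0822] 16
  z0.087 [0.5919 0.1659 0.0874] 74
  z0.093 [0.5919 0.1648 0.0932] 98
  z0.099 [0.5894 0.1636 0.1004] 437
  z0.105 [0.5876 0.1619 0.1025] 273
ref scene at stand
37 [ 0.4382 -0.2184  0.0868] 0.0726 0.0985 ((436.08984375, -219.58468627929688), (30.641202926635742, 9.635061264038086), 23.678863525390625)
  z0.075 [ 0.4387 -0.2177  0.0751] 7
  z0.081 [ 0.4404 -0.2177  0.0809] 7
  z0.087 [ 0.4358 -0.2184  0.0871] 7
  z0.093 [ 0.4366 -0.2201  0.0935] 13
  z0.099 [ 0.4439 -0.2147  0.0978] 3
```

In the tool's units: 0.0465 m / 0.6 = 0.0775, 0.0026 m / 0.6 = 0.0043, -38.8 degrees / 90 = -0.4311.

```bash
python3 -m pendant '[[[0.0043, 0, 0, -0.1111, 0.03], [0.0043, 0, 0, -0.2222, 0.03], [0.0043, 0, 0, -0.3333, 0.03], [0.0043, 0, 0, -0.4311, 0.03], [0.0043, 0, 0.0333, -0.4311, 0.03], [0.0043, 0, 0.0633, -0.4311, 0.03], [0.0043, 0, 0.0775, -0.4311, 0.03], [0.0043, 0, 0.0775, -0.4311, 0.03]]]'
python3 -m pendant '[[[0, 0, 0, 0, 0], [0, 0, 0, 0, 0], [0, 0, 0, 0, 0], [0, 0, 0, 0, 0]]]'
python3 -m pendant '[[[0, 0, -0.0017, 0, 0], [0, 0, -0.0033, 0, 0], [0, 0, -0.0033, 0, 0]]]'
python3 -c "
from h import *
o=status.get_obs();print(o['tool_pos'],o['orientation'],o['joint_pos'],o['force'],o['moment'])"
```

```text
clock: 18.95
tool_pos: [0.5868, 0.1616, 0.0952]
orientation: [-180.0, 0.0, 72.8]
force: [0.6, -0.6, -0.2]
opening: 0.0301
gripper_force: 0.0
clock: 19.45
tool_pos: [0.5868, 0.1619, 0.0958]
orientation: [180.0, -0.0, 72.9]
force: [-2.2, 1.1, 4.9]
opening: 0.008
gripper_force: 30.0
clock: 19.82
tool_pos: [0.5868, 0.1616, 0.0971]
orientation: [-180.0, 0.0, 72.9]
force: [1.1, 0.3, -1.0]
opening: 0.0078
gripper_force: 30.0
[0.58684396 0.16161258 0.09709059] [-1.79995983e+02  1.03481869e-02  7.29398744e+01] [ 3.37662652e+01  2.23422841e+01 -1.88164973e+01  4.54496847e-03
 -4.88517785e+01  1.29170618e+02] [ 1.0622295   0.27780547 -1.00073584] [-0.14878258 -0.03303164  0.04622129]
```

In the tool's units: -0.003 m / 0.6 = -0.005, -0.0015 m / 0.6 = -0.0025.

```bash
python3 -m pendant '[[[-0.0003, -0.0025, -0.0012, 0, 0], [-0.0007, -0.005, -0.0012, 0, 0], [-0.0007, -0.005, -0.0012, 0, 0]]]'
python3 -m pendant '[[[-0.0002, -0.0012, 0, 0, 0], [-0.0002, -0.0012, 0, 0, 0]]]'
python3 -m pendant '[[[-0.0002, -0.0012, 0, 0, 0], [-0.0002, -0.0012, 0, 0, 0]]]'
python3 -c "
from h import *
o=status.get_obs();print(o['tool_pos'],o['force'],o['moment'])"
```

```text
clock: 20.2
tool_pos: [0.5837, 0.1622, 0.0979]
orientation: [-180.0, 0.0, 72.9]
force: [-0.3, -0.0, -1.0]
opening: 0.0078
gripper_force: 30.0
clock: 20.45
tool_pos: [0.5831, 0.1623, 0.098]
orientation: [-180.0, -0.0, 72.9]
force: [0.5, -0.9, -0.7]
opening: 0.0078
gripper_force: 30.0
clock: 20.7
tool_pos: [0.5824, 0.1624, 0.098]
orientation: [-180.0, -0.0, 72.9]
force: [-0.6, 0.5, -1.4]
opening: 0.008
gripper_force: 30.0
[0.58241418 0.16241701 0.09795943] [-0.60149867  0.4697591  -1.35337729] [-0.1186448   0.04267185  0.00689077]
```

In the tool's units: -0.0007 m / 0.6 = -0.0012, -0.0001 m / 0.6 = -0.0002.

```bash
python3 -m pendant '[[[-0.0002, -0.0012, 0, 0, 0], [-0.0002, -0.0012, 0, 0, 0]]]'
python3 -m pendant '[[[-0.0002, -0.0008, 0, 0, 0], [-0.0002, -0.0008, 0, 0, 0]]]'
python3 -c "
from h import *
o=status.get_obs();print(o['tool_pos'],o['force'],o['moment'])"
```

```text
clock: 20.95
tool_pos: [0.5818, 0.1625, 0.098]
orientation: [180.0, -0.0, 72.9]
force: [-0.0, -0.5, -1.9]
opening: 0.008
gripper_force: 30.0
clock: 21.2
tool_pos: [0.5816, 0.1626, 0.0981]
orientation: [180.0, -0.0, 72.9]
force: [1.8, -0.7, -3.0]
opening: 0.0082
gripper_force: 30.0
[0.5816071  0.16258988 0.0980603 ] [ 1.76894657 -0.66675798 -2.95260447] [-0.46952568 -0.96209461 -0.04886583]
```

In the tool's units: 40 degrees / 90 = 0.4444.

```bash
python3 -m pendant '[[[0, 0, 0, 0.1111, 0], [0, 0, 0, 0.2222, 0], [0, 0, 0, 0.3333, 0], [0, 0, 0, 0.4444, 0], [0, 0, 0, 0.4444, 0]]]'
python3 -c "
from h import *
o=status.get_obs();print(o['tool_pos'],o['force'],o['moment'])"
python3 -m pendant '[[[0, 0, 0, 0.1111, 0], [0, 0, 0, 0.2222, 0], [0, 0, 0, 0.3333, 0], [0, 0, 0, 0.4444, 0], [0, 0, 0, 0.4444, 0]]]'
python3 -c "
from h import *
o=status.get_obs();print(o['tool_pos'],o['force'],o['moment'])"
```

```text
clock: 21.82
tool_pos: [0.5818, 0.1625, 0.0981]
orientation: [180.0, -0.0, 33.0]
force: [3.0, -2.1, -2.2]
opening: 0.0077
gripper_force: 30.0
[0.58175217 0.16249127 0.09813391] [ 3.04941876 -2.13300881 -2.18377787] [-0.95757521 -1.43285664  0.06585511]
clock: 22.45
tool_pos: [0.5815, 0.1623, 0.0981]
orientation: [180.0, -0.0, -6.9]
force: [2.6, -2.2, -0.2]
opening: 0.0079
gripper_force: 30.0
[0.5815288  0.16227762 0.09814649] [ 2.62827083 -2.20343169 -0.17274223] [-1.23250732 -1.12203015  0.06919603]
```

In the tool's units: 30 degrees / 90 = 0.3333.

```bash
cat > r.py <<'E'
from h import *
import time
o=status.get_obs();print('F',o['force'].round(2),'Mz',o['moment'].round(3),o['tool_pos'].round(4),'yaw',o['orientation'][2].round(2),'key~',(.13+np.radians((72.9-o['orientation'][2])%360)).round(3))
E
python3 -m pendant '[[[0, 0, 0, 0.1111, 0], [0, 0, 0, 0.2222, 0], [0, 0, 0, 0.3333, 0], [0, 0, 0, 0.3333, 0]]]'; python3 r.py
python3 -m pendant '[[[0, 0, 0, 0.1111, 0], [0, 0, 0, 0.2222, 0], [0, 0, 0, 0.2222, 0]]]'|grep -v ope; python3 r.py
```

```text
clock: 22.95
tool_pos: [0.5814, 0.1624, 0.0982]
orientation: [-180.0, -0.0, -36.8]
force: [2.5, -2.9, -0.5]
opening: 0.0082
gripper_force: 30.0
F [ 2.47 -2.87 -0.48] Mz [-1.17  -1.002  0.026] [0.5814 0.1624 0.0982] yaw -36.76 key~ 2.044
clock: 23.32
tool_pos: [0.5814, 0.1625, 0.0981]
orientation: [-180.0, -0.0, -56.7]
force: [2.2, -2.7, -0.4]
gripper_force: 30.0
F [ 2.21 -2.71 -0.35] Mz [-1.4   -1.088  0.07 ] [0.5814 0.1625 0.0981] yaw -56.66 key~ 2.391
```

In the tool's units: 5 degrees / 90 = 0.0556.

```bash
for i in 1; do python3 -m pendant '[[[0, 0, 0, 0.0556, 0]]]'>/dev/null; python3 r.py;python3 -m pendant '[[[0, 0, 0, 0.0556, 0]]]'>/dev/null; python3 r.py;python3 -m pendant '[[[0, 0, 0, 0.0556, 0]]]'>/dev/null; python3 r.py; python3 -m pendant '[[[0, 0, 0, 0.0556, 0]]]'>/dev/null; python3 r.py; done
```

```text
F [ 2.84 -3.12 -0.03] Mz [-1.464 -1.039  0.039] [0.5813 0.1624 0.0981] yaw -61.62 key~ 2.478
F [ 2.91 -4.36  0.86] Mz [-1.492 -1.015  0.078] [0.5813 0.1624 0.0981] yaw -66.68 key~ 2.566
F [ 2.17 -3.66 -0.32] Mz [-1.443 -1.031  0.101] [0.5812 0.1624 0.0981] yaw -71.69 key~ 2.654
F [ 1.88 -3.21  1.14] Mz [-1.439 -1.001  0.107] [0.5812 0.1624 0.0981] yaw -76.69 key~ 2.741
```

In the tool's units: 4 degrees / 90 = 0.0444.

```bash
for i in 1; do python3 -m pendant '[[[0, 0, 0, 0.0444, 0]]]'>/dev/null; python3 r.py;python3 -m pendant '[[[0, 0, 0, 0.0444, 0]]]'>/dev/null; python3 r.py;python3 -m pendant '[[[0, 0, 0, 0.0444, 0]]]'>/dev/null; python3 r.py; python3 -m pendant '[[[0, 0, 0, 0.0444, 0]]]'>/dev/null; python3 r.py; done
```

```text
F [ 2.39 -3.29 -0.  ] Mz [-1.471 -1.001  0.146] [0.5812 0.1624 0.0981] yaw -80.67 key~ 2.81
F [ 2.08 -3.03  0.04] Mz [-1.42  -0.966  0.061] [0.5812 0.1624 0.0981] yaw -84.66 key~ 2.88
F [ 2.3  -4.62 -0.02] Mz [-1.422 -0.938  0.077] [0.5812 0.1624 0.098 ] yaw -88.66 key~ 2.95
F [ 2.57 -3.19  0.09] Mz [-1.359 -0.83   0.11 ] [0.5812 0.1624 0.098 ] yaw -92.66 key~ 3.02
```

In the tool's units: 3 degrees / 90 = 0.0333.

```bash
for i in 1; do python3 -m pendant '[[[0, 0, 0, 0.0333, 0]]]'>/dev/null; python3 r.py;python3 -m pendant '[[[0, 0, 0, 0.0333, 0]]]'>/dev/null; python3 r.py;python3 -m pendant '[[[0, 0, 0, 0.0333, 0]]]'>/dev/null; python3 r.py; python3 -m pendant '[[[0, 0, 0, 0.0333, 0]]]'>/dev/null; python3 r.py; done
```

```text
F [ 2.14 -2.45 -0.16] Mz [-1.386 -0.8    0.075] [0.5811 0.1624 0.098 ] yaw -95.64 key~ 3.072
F [ 2.36 -3.56  0.38] Mz [-1.309 -0.748  0.047] [0.581  0.1624 0.098 ] yaw -98.63 key~ 3.124
F [ 2.06 -3.98  0.42] Mz [-1.238 -0.672  0.127] [0.581  0.1624 0.098 ] yaw -101.62 key~ 3.176
F [ 1.46 -3.59 -0.06] Mz [-1.252 -0.581  0.169] [0.5809 0.1624 0.0979] yaw -104.63 key~ 3.228
```

In the tool's units: 3 degrees / 90 = 0.0333.

```bash
cat > r2.py <<'E'
from h import *
L=[]
for i in range(5):
    o=status.get_obs(); L.append(np.r_[o['force'],o['moment']]); optics.snapshot('side')
print('F,M paused',np.mean(L,0).round(3),'first Mz',L[0][5].round(3),'yaw',o['orientation'][2].round(2),o['tool_pos'].round(4),o['clock'])
E
python3 r2.py; python3 -m pendant '[[[0, 0, 0, 0.0333, 0]]]'>/dev/null; python3 r2.py;python3 -m pendant '[[[0, 0, 0, 0.0333, 0]]]'>/dev/null; python3 r2.py;python3 -m pendant '[[[0, 0, 0, 0.0333, 0]]]'>/dev/null; python3 r2.py
```

```text
F,M paused [ 1.054 -3.338  0.543 -1.286 -0.477  0.129] first Mz 0.169 yaw -104.73 [0.5809 0.1624 0.0979] 25.025
F,M paused [ 0.259 -3.378  1.283 -1.322 -0.057  0.113] first Mz 0.133 yaw -107.9 [0.5809 0.1624 0.0979] 25.4
F,M paused [-0.828 -3.949  1.777 -1.368  0.362  0.151] first Mz 0.211 yaw -110.95 [0.5809 0.1625 0.0979] 25.775
F,M paused [-2.227 -3.717  2.002 -1.313  0.8    0.152] first Mz 0.192 yaw -113.96 [0.5809 0.1625 0.0978] 26.15
```

In the tool's units: 0.0005 m / 0.6 = 0.0008, -0.0003 m / 0.6 = -0.0005.

```bash
python3 -m pendant '[[[0.0002, 0.0008, -0.0005, 0, 0], [0.0002, 0.0008, -0.0005, 0, 0]]]'>/dev/null; python3 r2.py; python3 -m pendant '[[[0, 0, 0, 0.0222, 0]]]'>/dev/null; python3 r2.py
```

```text
F,M paused [-0.195 -5.021 -2.452 -1.878 -0.181  0.166] first Mz 0.212 yaw -114.06 [0.5807 0.1625 0.098 ] 26.65
F,M paused [-0.16  -5.05  -2.627 -1.873 -0.185  0.187] first Mz 0.181 yaw -116.04 [0.5806 0.1626 0.098 ] 27.025
```

In the tool's units: 0.0003 m / 0.6 = 0.0005, 2 degrees / 90 = 0.0222.

```bash
python3 -m pendant '[[[0, 0, 0.0005, 0.0222, 0]]]'>/dev/null; python3 r2.py; python3 -m pendant '[[[0, 0, 0, 0.0167, 0]]]'>/dev/null; python3 r2.py
```

```text
F,M paused [-0.658 -4.895 -0.621 -1.904  0.162  0.177] first Mz 0.237 yaw -118.03 [0.5806 0.1625 0.098 ] 27.4
F,M paused [-0.86  -4.718 -0.739 -1.901  0.174  0.219] first Mz 0.27 yaw -119.53 [0.5806 0.1626 0.0979] 27.775
```

The moving reading is about 0.21–0.24 N m. Less the 0.08 drag, that's a pull of about 0.13–0.15, so the band is snug. Letting go.

In the tool's units: -0.14 m / 0.6 = -0.2333, -0.09 m / 0.6 = -0.15.

```bash
python3 -m pendant '[[[0, 0, 0, 0, 0.03], [0, 0, 0, 0, 0.03], [0, 0, 0, 0, 0.03], [0, 0, -0.025, 0, 0.03], [0, 0, -0.0667, 0, 0.03], [0, 0, -0.15, 0, 0.03], [0, 0, -0.2333, 0, 0.03], [0, 0, -0.2333, 0, 0.03]]]'
python3 -m pendant '[[[-0.0833, 0, 0, 0, 0.03], [-0.15, 0, 0, 0, 0.03], [-0.15, 0, 0, 0, 0.03]]]'|head -3
python3 - <<'E'
from k import *
a=snap('scene');w=snap('wrist')
for n,s in(('fin_s',a),('fin_w',w)): pickle.dump(s,open(n+'.pkl','wb'));key(s,(.582,.162))
p=proj(w,[[.565,.165,.06]])[0].astype(int);print(p)
A=cv2.resize(a['frame'][205:285,310:410,::-1],(400,400),interpolation=cv2.INTER_CUBIC)
x,y=max(p[0]-40,0),max(p[1]-40,0);B=cv2.resize(w['frame'][y:y+80,x:x+80,::-1],(400,400),interpolation=cv2.INTER_CUBIC)
cv2.imwrite('pics/fin.png',np.hstack([A,B]))
# band plane: steel points vs collar face (stub coordinates)
C=cloud(w);hsv=cv2.cvtColor(w['frame'],cv2.COLOR_RGB2HSV);u=np.array([-.1625,-.9867]);v=np.array([.9867,-.1625])
a_=C[...,:2]@u+.2592;c_=C[...,:2]@v-.5202
m=(abs(c_)<.045)&(a_>-.004)&(a_<.04)&(C[...,2]>.055)&(C[...,2]<.075)&(hsv[...,1]<70)
for lo in np.arange(-.025,.04,.005):
    k=m&(c_>=lo)&(c_<lo+.005)
    if k.sum()>4: print('c%.4f'%(lo+.0025),k.sum(),np.percentile(a_[k],[5,50,95]).round(4),C[k][:,2].max().round(4))
E
```

```text
clock: 28.82
tool_pos: [0.583, 0.1637, 0.2442]
orientation: [-179.7, 0.5, -119.5]
force: [-0.0, 0.6, -0.6]
opening: 0.03
gripper_force: 0.0
clock: 29.2
tool_pos: [0.6258, 0.243, 0.2372]
orientation: [180.0, -0.0, -119.5]
73 [0.5854 0.1652 0.0932] 0.0707 0.1084 ((584.536865234375, 164.81239318847656), (30.926137924194336, 8.265848159790039), 72.55816650390625)
  z0.075 [0.5861 0.1629 0.0755] 6
  z0.081 [0.5862 0.1664 0.0818] 7
  z0.087 [0.5864 0.1685 0.0876] 13
  z0.093 [0.5856 0.1649 0.0935] 13
  z0.099 [0.5855 0.164  0.0986] 12
  z0.105 [0.584  0.165  0.1048] 19
96 [0.5824 0.1608 0.1033] 0.0905 0.1057 ((582.278564453125, 162.91677856445312), (28.426422119140625, 7.500858306884766), 69.84849548339844)
  z0.099 [0.5864 0.1649 0.1006] 7
  z0.105 [0.582  0.1605 0.1037] 88
[339  78]
c-0.0175 20 [0.0001 0.0049 0.0107] 0.0597
c-0.0125 68 [-0.0001  0.0052  0.0103] 0.0704
c-0.0075 78 [-0.0002  0.0049  0.0101] 0.0685
c-0.0025 86 [-0.0006  0.005   0.0104] 0.0692
c0.0025 85 [-0.0006  0.005   0.0102] 0.0697
c0.0075 92 [-0.0008  0.0046  0.01  ] 0.0703
c0.0125 84 [0.     0.0052 0.0104] 0.0651
c0.0175 42 [0.0001 0.0054 0.01  ] 0.0608
c0.0225 5 [-0.0003  0.0015  0.003 ] 0.0557
c0.0325 37 [0.0005 0.0042 0.009 ] 0.0745
```

View pics/fin.png

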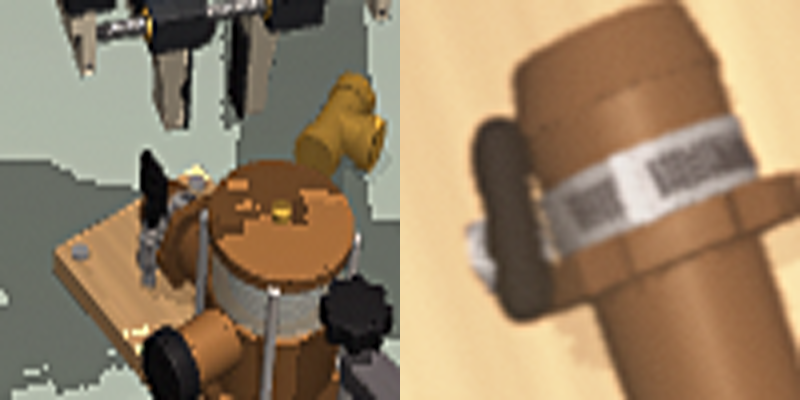

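The band lies square against the collar: its edges span 0 to 10 mm from the face all the way across. The key reads about 70° though, against the hand's final 60.5°, so I'll measure the wing angle properly before trusting the snugness.

```bash
cat > wa.py <<'E'
from h import *
def wing(w,c,z):
    C=cloud(w);hsv=cv2.cvtColor(w['frame'],cv2.COLOR_RGB2HSV)
    m=(np.hypot(C[...,0]-c[0],C[...,1]-c[1])<.025)&(C[...,2]>z-.004)&(hsv[...,2]<75)&(hsv[...,1]<150)
    q=np.argwhere(m)[:,::-1]
    P=plane(w,q,z)[:,:2]; d=P-P.mean(0); e=np.linalg.eigh(d.T@d)[1][:,1]
    r=cv2.minAreaRect((P*1000).astype(np.float32)); print(len(q),'pca angle',np.degrees(np.arctan2(e[1],e[0]))%180,r)
if __name__=='__main__':
    wing(pickle.load(open('w2.pkl','rb')),(.4345,-.2225),.096)
    wing(pickle.load(open('w5.pkl','rb')),(.5875,.162),.102)
    wing(pickle.load(open('fin_w.pkl','rb')),(.582,.162),.104)
    wing(snap('wrist'),(.582,.162),.104)
E
python3 wa.py
```

```text
15343 pca angle 107.9069005728349 ((317.43292236328125, -269.11627197265625), (278.8062744140625, 345.1107177734375), 11.383953094482422)
5530 pca angle 31.985748609395984 ((553.4216918945312, 134.93942260742188), (96.64859771728516, 82.7601318359375), 10.19529914855957)
243 pca angle 71.02767411552585 ((582.1785278320312, 163.1226348876953), (28.464130401611328, 7.82213020324707), 70.68155670166016)
529 pca angle 128.78630065060082 ((629.464599609375, 291.5821228027344), (290.393798828125, 589.1923217773438), 54.00059509277344)
```

In the tool's units: 0.14 m / 0.6 = 0.2333, 0.0908 m / 0.6 = 0.1513, -10 degrees / 90 = -0.1111.

```bash
python3 -m pendant '[[[0.0833, 0, 0, -0.0556, 0.03], [0.1513, -0.0008, 0, -0.1111, 0.03], [0.1513, -0.0008, 0.0833, -0.1111, 0.03], [0.1513, -0.0008, 0.1583, -0.1111, 0.03], [0.1513, -0.0008, 0.2083, -0.1111, 0.03], [0.1513, -0.0008, 0.2333, -0.1111, 0.03], [0.1513, -0.0008, 0.2333, -0.1111, 0.03]]]'|head -2
python3 r2.py
python3 -m pendant '[[[0, 0, 0, 0, 0], [0, 0, 0, 0, 0], [0, 0, 0, 0, 0]]]'|tail -2; python3 r2.py
python3 -m pendant '[[[0, 0, 0, 0.0222, 0]]]'>/dev/null; python3 r2.py;python3 -m pendant '[[[0, 0, 0, 0.0222, 0]]]'>/dev/null; python3 r2.py
```

```text
clock: 30.22
tool_pos: [0.5805, 0.1612, 0.0978]
F,M paused [-0.152 -0.001  0.384  0.052  0.067 -0.023] first Mz -0.062 yaw -109.55 [0.5816 0.1622 0.0995] 30.425
opening: 0.0081
gripper_force: 30.0
F,M paused [-1.034  0.134  1.227 -0.008  0.293  0.136] first Mz 0.159 yaw -109.55 [0.5808 0.1617 0.098 ] 31.05
F,M paused [-1.254  0.174  2.044  0.014  0.461  0.144] first Mz 0.227 yaw -111.56 [0.5807 0.1618 0.098 ] 31.425
F,M paused [-2.035  0.132  2.634  0.064  0.698  0.145] first Mz 0.128 yaw -113.56 [0.5807 0.1618 0.098 ] 31.8
```

In the tool's units: 0.0003 m / 0.6 = 0.0005, 2 degrees / 90 = 0.0222.

```bash
python3 -m pendant '[[[0, 0.0005, 0, 0.0222, 0]]]'>/dev/null; python3 r2.py;python3 -m pendant '[[[0, 0, 0, 0.0222, 0]]]'>/dev/null; python3 r2.py; python3 -m pendant '[[[0, 0, 0, 0.0222, 0]]]'>/dev/null; python3 r2.py
```

```text
F,M paused [-1.254 -0.454  2.377 -0.296  0.312  0.154] first Mz 0.146 yaw -115.56 [0.5806 0.1618 0.098 ] 32.175
F,M paused [-0.655 -0.504  2.638 -0.294  0.336  0.162] first Mz 0.214 yaw -117.56 [0.5806 0.1618 0.098 ] 32.55
F,M paused [-1.124 -0.528  3.23  -0.337  0.383  0.216] first Mz 0.228 yaw -119.56 [0.5805 0.1619 0.098 ] 32.925
```

In the tool's units: -0.14 m / 0.6 = -0.2333, -0.09 m / 0.6 = -0.15.

```bash
python3 -m pendant '[[[0, 0, 0, 0, 0.03], [0, 0, 0, 0, 0.03], [0, 0, 0, 0, 0.03], [0, 0, -0.025, 0, 0.03], [0, 0, -0.0667, 0, 0.03], [0, 0, -0.15, 0, 0.03], [0, 0, -0.2333, 0, 0.03], [0, 0, -0.2333, 0, 0.03]]]'|head -3
python3 -m pendant '[[[-0.0833, 0, 0, 0, 0.03], [-0.15, 0, 0, 0, 0.03], [-0.15, 0, 0, 0, 0.03], [-0.15, 0, 0, 0, 0.03]]]'|head -2
python3 - <<'E'
from wa import *
def wing2(w,c=(.582,.162),z=.104):
    C=cloud(w);hsv=cv2.cvtColor(w['frame'],cv2.COLOR_RGB2HSV)
    m=(np.hypot(C[...,0]-c[0],C[...,1]-c[1])<.025)&(C[...,2]>z-.004)&(C[...,2]<z+.006)&(hsv[...,2]<75)&(hsv[...,1]<150)
    P=plane(w,np.argwhere(m)[:,::-1],z)[:,:2]; print(m.sum(),cv2.minAreaRect((P*1000).astype(np.float32)))
w=snap('wrist')
wing2(pickle.load(open('fin_w.pkl','rb')));wing2(w)
wing2(pickle.load(open('w5.pkl','rb')),(.587,.162),.102)
for i in range(8): snap('side')
w2=snap('wrist');wing2(w2)
C=cloud(w);hsv=cv2.cvtColor(w['frame'],cv2.COLOR_RGB2HSV);u=np.array([-.1625,-.9867]);v=np.array([.9867,-.1625])
a_=C[...,:2]@u+.2592;c_=C[...,:2]@v-.5202
m=(abs(c_)<.045)&(a_>-.004)&(a_<.04)&(C[...,2]>.055)&(C[...,2]<.075)&(hsv[...,1]<70)
for lo in np.arange(-.02,.02,.01):
    k=m&(c_>=lo)&(c_<lo+.01); print('c%.3f'%(lo+.005),np.percentile(a_[k],[5,50,95]).round(4))
print(status.get_obs()['clock'])
E
```

```text
clock: 33.98
tool_pos: [0.5827, 0.1628, 0.2441]
orientation: [-179.7, 0.4, -119.5]
clock: 34.48
tool_pos: [0.6245, 0.2399, 0.2377]
243 ((582.1785278320312, 163.1226348876953), (28.464130401611328, 7.82213020324707), 70.68155670166016)
286 ((582.0258178710938, 162.9376678466797), (28.029300689697266, 7.723207473754883), 71.33106994628906)
661 ((588.406982421875, 162.49375915527344), (28.96121597290039, 8.251742362976074), 73.3772201538086)
245 ((582.1233520507812, 163.07009887695312), (28.073089599609375, 7.866092681884766), 71.05966186523438)
c-0.015 [0.0001 0.005  0.0104]
c-0.005 [-0.0004  0.0051  0.0104]
c0.005 [-0.0006  0.0048  0.0103]
c0.015 [-0.0002  0.005   0.0101]
34.975
```

The key settles at the same angle both times (71°, no creep over 0.5 s). That fits the pull settling at about the screw's 0.08 N m holding drag, which is inside the snug window. The band is still square against the collar and the hand is clear.

```bash
python3 -c "
from plant import job
print(job.close_job())"
```

```text
the job is handed in; nothing more can be done
None
```

Handed in at 35 s: the clamp is square against the collar, its key turned clockwise until the band was snug, and the hand is clear. On release the key sprang back about 10°, so I infer a final pull of about 0.08 N m, which I could not measure directly and which is inside the 0.05–0.20 window but under the 0.13 aim.

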